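Nest the parts cups and hold the dryer on full blow

TASK

Nest the two loose steel cups from the desk, one after the other, in the steel cup that stands in the ring on the white blower dryer, so that the three make one upright stack, each cup let go and standing fully home in the one below. Then turn the dryer's orange spring-return dial clockwise past its first two detents to the third (the big green mark) and keep hold of it there: it springs back when let go, so finish while still holding the dial at the third position. Leave the stack standing and everything else on the desk where it is.

Things in the scene. Friction and masses are not known exactly. Their poses are not given: they have to be found in the camera images.
- cup_base: open steel cup, 76 mm tall, tapered: 36 mm wide at the foot, 58.8 mm at the rim (outside), walls 3 mm, flat inner floor 34 mm above its underside; about 140 g. Origin: centre of the underside, z up. The three are alike; a cup nested in another stands on its inner floor, 34 mm higher, top 34 mm showing, about 2 mm of play. This one stands on the dryer, in the ring at seat.
- cup_1: open steel cup, 76 mm tall, tapered: 36 mm wide at the foot, 58.8 mm at the rim (outside), walls 3 mm, flat inner floor 34 mm above its underside; about 140 g. Origin: centre of the underside, z up. The three are alike; a cup nested in another stands on its inner floor, 34 mm higher, top 34 mm showing, about 2 mm of play. Stands upright on the desk.
- cup_2: open steel cup, 76 mm tall, tapered: 36 mm wide at the foot, 58.8 mm at the rim (outside), walls 3 mm, flat inner floor 34 mm above its underside; about 140 g. Origin: centre of the underside, z up. The three are alike; a cup nested in another stands on its inner floor, 34 mm higher, top 34 mm showing, about 2 mm of play. Stands upright on the desk.
- dryer: white blower dryer with a dark blue foot, 200 x 320 mm and 50 mm tall, fixed to the desk. Origin: centre of its underside; its long side lies along its own y, its front faces its own -x. The cup ring is towards its +y end, the dial towards its -y end, 170 mm apart.
- seat (a point): middle of the cup ring, on the dryer's top, 50 mm above the desk, at (-10, +80, 50) mm in the dryer's frame. The dark blue ring is 56 mm across outside, 42 mm inside, 8 mm high; the foot of cup_base stands in it.
- dial_grip (a point): point on the dial's axis at (-10, -90, 88) mm in the dryer's frame, turning with the dial. Orange disc 58 mm across, its top 62 mm above the desk; on it a grip bar 50 mm long along this point's x, 14 mm thick along its y, from 62 to 102 mm above the desk. A black stripe marks the pointer, the bar's -x end.
- dial (a joint): dial angle, rad: 0 at rest (pointer to the dryer's own -x, black mark), growing clockwise seen from above. Detents at 0.36, 0.72 (white marks) and 1.08 (big green mark), fixed stop at 1.22; over 0.95 counts as the third. The spring drives it back to 0 from anywhere: 0.08 N m at rest, 0.17 at the third; the detents add or take off up to 0.06. Squeeze the bar and twist.
- canister: white wipes canister with orange and blue bands, 88 mm across, 192 mm tall. Bystander, loose; leave it alone. Origin: centre of its underside.
- aid_case: beige hearing-aid case with rounded edges, 55 x 85 x 38 mm. Bystander, loose; leave it alone. Origin: centre of its underside.
- glasses: black spectacles standing open, about 130 mm square, 50 mm tall; origin under the bridge between the lenses, the side arms run to its +x. Bystander, loose; leave it alone.
- jar: small amber jar, 40 mm across, 50 mm tall. Bystander, loose; leave it alone. Origin: centre of its underside.
- spray: white spray bottle with a blue label, 44 mm across, 130 mm tall. Bystander, loose; leave it alone. Origin: centre of its underside.
- loop_brush: cleaning brush with a blue handle, 150 mm long, lying flat; origin at the middle of its length. Bystander, loose; leave it alone.

How it is judged (in metres and radians):
On the way, in this order (a step that is already met when the one before it is completed fails the run):
1. one loose cup stands nested in the cup on the dryer, let go (distance between cup_base and seat below 0.008 m and angle between cup_base's own z axis and vertical below 0.07 rad and ((z of cup_1 in the frame of cup_base between 0.028 and 0.04 m and horizontal distance between cup_1 and cup_base below 0.007 m and angle between cup_1's own z axis and vertical below 0.09 rad) or (z of cup_2 in the frame of cup_base between 0.028 and 0.04 m and horizontal distance between cup_2 and cup_base below 0.007 m and angle between cup_2's own z axis and vertical below 0.09 rad)) and contact force between the arm and cup_base below 0.1 N and contact force between the arm and cup_1 below 0.1 N and contact force between the arm and cup_2 below 0.1 N and linear speed of each of cup_base, cup_1, cup_2 below 0.03 m/s), for 0.2 s.
2. the second cup stands nested on top, let go: a stack of three (distance between cup_base and seat below 0.008 m and angle between cup_base's own z axis and vertical below 0.07 rad and (((z of cup_1 in the frame of cup_base between 0.028 and 0.04 m and horizontal distance between cup_1 and cup_base below 0.007 m and angle between cup_1's own z axis and vertical below 0.09 rad) and (z of cup_2 in the frame of cup_base between 0.062 and 0.074 m and horizontal distance between cup_2 and cup_base below 0.01 m and angle between cup_2's own z axis and vertical below 0.09 rad)) or ((z of cup_2 in the frame of cup_base between 0.028 and 0.04 m and horizontal distance between cup_2 and cup_base below 0.007 m and angle between cup_2's own z axis and vertical below 0.09 rad) and (z of cup_1 in the frame of cup_base between 0.062 and 0.074 m and horizontal distance between cup_1 and cup_base below 0.01 m and angle between cup_1's own z axis and vertical below 0.09 rad))) and contact force between the arm and cup_base below 0.1 N and contact force between the arm and cup_1 below 0.1 N and contact force between the arm and cup_2 below 0.1 N and linear speed of each of cup_base, cup_1, cup_2 below 0.03 m/s), for 0.2 s.
3. the dial is held by the gripper at the third detent (over 0.95 rad) for half a second (value of joint dial above 0.95 rad and contact force between the fingers and dryer above 1 N), for 0.5 s.
At the end, for the whole second after the job is handed in: Base cup within 8 mm of its seat; the others nested in it 34 and 68 mm up (6 mm), centred within 7 and 10 mm, upright within 5 degrees, still, untouched by the arm; the gripper holds the dial (over 1 N) still at the third position, over 0.95 rad (all of step 2 and all of step 3 and velocity of joint dial between -0.15 and 0.15 rad/s); the arm keeps its last pose, push and grip.
It fails at once if something else on the desk was moved more than 25 mm (distance of any of canister, aid_case, glasses, jar, spray, loop_brush from where it was at the start of the episode above 0.025 m).
It also fails if it takes over 64 s, if anything falls off the work surface, if the arm or the gripper's body presses on something with over 40 N, if the wrist force passes 120 N, or if a joint passes its speed limit or range.

ROBOT

A 6-joint arm with a two-finger parallel gripper is mounted at the origin on the work surface. World frame = base frame: x ahead of the robot, y to its left, z up, the work surface at z = 0. Lengths are in mm, angles in rad, forces in N, time in s.
With the tool pointing down it reaches from about 275 to 750 mm from the base axis. Payload 10.2 kg.
Tool frame: the origin (TCP) lies at the very end of the fingers, on their centre line; the grasp point (between the pads) lies ctrl.grip_depth behind it (ctrl.grip_depth is the distance from the TCP to the grasp point, in mm); z points along the fingers, y is the direction in which the jaws open and shut (so a half turn about z gives the same grasp; the last joint's range is limited). The gripper opens to 85 mm and grips with 20 to 120 N. Pads are 22 mm wide; open, the fingers measure 114 mm over their backs; the gripper's body (76 mm by 85 mm) begins 54 mm behind the grasp point. The pads swing forward as they close: fully open they stand 13 mm farther back than shut.
Start: joints at [1.026, 0.313, 1.498, -0, 1.331, -0.223], TCP at [166.057, 498.052, 231.294] pointing down, gripper open.
Joint ranges: [-2.94, 2.94], [-0.97, 2.17], [0.19, 2.56], [-1.23, 4.37], [0.02, 3.11], [-2.88, 2.88]. Speed limits (rad/s): [2.39, 2.39, 3.01, 3.14, 3.14, 3.14].

INTERFACE

Orientations are given as a unit quaternion [w, x, y, z].
In Python, from rig import telemetry, eyes, ctrl, nets gives the robot as it stands. The module is installed in compiled form; this text tells all that it offers.
- The arm moves only by the tool drive_tool, never from a script. Its argument "series" is text: rows parted by semicolons, each of 7 numbers parted by spaces: the shift along the tool's x, y, z normalised to -1 to 1, where 1 is 0.12 m, then the turn, a rotation vector about the tool's x, y, z normalised to -1 to 1, where 1 is 0.5 rad, then the opening, from 0 (shut) to 1 (fully open). In form: tx ty tz wx wy wz hand; .... A call has 1 to 20 rows; each row is the pose to reach, as a shift and turn from the pose measured when the call began, along the tool's axes at that moment; what a row does not reach only later rows make up. A row lasts 1/10 s, in which the tool goes at most 50 mm and 8.59 degrees, less where a joint would pass 70% of its speed; a pose out of reach is approached as far as the arm can. A call with a number of a shift or a turn outside -1 to 1 is refused whole. A call with a gripper value outside its range is refused whole. The fingers move at their own pace and stop on an object; "newtons" is the grip in N (left out, the last holds). Time passes only in rows, so rows that repeat a pose let the fingers close. It gives the time, the measured TCP pose, the force and the opening at its end, in the units of the state.
- telemetry.sense(): the state, without advancing time (a new reading comes with each control period).
- eyes.capture(name): name is "scene" or "top"; returns a dict with "frame" (480x640x3 uint8, red, green, blue), "fx", "fy", "cx", "cy" (pixels), "view" (4x4, takes a point from world to camera coordinates). Camera axes: x right, y up, looking along -z (the intrinsics and any distortion apply to the point x, -y, -z); pixel columns grow to the right and rows downward; lengths in mm; the calibration is good to about 2 mm. A picture is of the moment at which its call begins. There is no depth.
- ctrl.finish_job(): hands the job in, once; it reports no verdict.
Trained networks look in a picture, given as the dict that the camera call returned (one of the last four; its "shot" number tells which), for a name from the list of things; names that differ only in an ending like _2 or _b are one class to them, and where a whole thing is asked for, a point or a joint stands for the part that bears it (a point fixed in the world has none). Each returns a list of dicts, best first, with "confidence" (0 to 1); they miss things now and then, are a little off and sometimes report something else, mostly with a low value. They report only what shows in the picture. A call takes as long as a camera call.
- nets.spot_in(name, picture): "rect" ([left, top, right, bottom] in pixels, round what is visible of it).
The state is a dict: "time_s": time; "joints": joint angles; "dq": joint speeds; "tau": joint torques, N m; "eef_pos": TCP position; "ee_rot": TCP orientation; "force": force on the tool from outside, world axes, zero at the start; "wrist_torque": the same for the moment, N m; "grip_width": opening from 0.0 (shut) to 1.0 (fully open).
Only numpy, scipy, OpenCV 4.12 (cv2) and the standard library are available. Lean on these libraries where they do the work, as an engineer would, in place of code of your own. Each camera call takes 0.05 s, during which the arm holds its last target. There are 200 camera calls.

## Working session

There is one attempt and no reset: what is moved stays moved. The work goes in short steps, Python scripts to look and compute and a tool call to move; the robot and the scene stay as the last step left them, time stands still between calls to the robot, and variables do not carry over. Pictures are saved under pics/ and viewed, about 8 in all and at most 12, crops included, and the job is handed in when it is done.

Besides the shell and the picture viewer there is one more tool, called after "Call:" by a JSON object that holds its "api" and its "payload", one argument or row to a line. drive_tool: Moves the arm, as the interface text tells. Scaled input: -1 to 1 covers 0.12 m each way for a shift and 0.5 rad each way for a turn. Its arguments: {"type":"object","properties":{"series":{"type":"string"},"newtons":{"type":"number"}},"required":["series"]}

```bash
mkdir -p pics; cat > h.py <<'E'
import numpy as np, cv2
from rig import telemetry, eyes, ctrl, nets
def proj(c,P):
    P=np.atleast_2d(P); q=(c["view"]@np.c_[P,np.ones(len(P))].T)[:3].T
    return np.c_[c["cx"]+c["fx"]*q[:,0]/-q[:,2], c["cy"]+c["fy"]*-q[:,1]/-q[:,2]]
def back(c,uv,z):
    V=np.linalg.inv(c["view"]); d=np.array([(uv[0]-c["cx"])/c["fx"],-(uv[1]-c["cy"])/c["fy"],-1])
    d=V[:3,:3]@d; o=V[:3,3]; return o+d*(z-o[2])/d[2]
def save(c,n): cv2.imwrite("pics/"+n,c["frame"][:,:,::-1])
E
python3 - <<'E'
from h import *
print(telemetry.sense(), ctrl.grip_depth)
for n in("scene","top"):
    c=eyes.capture(n); save(c,n+"0.png"); print(n,{k:c[k] for k in c if k!="frame"})
    for t in("cup_1","dryer","dial_grip","canister","aid_case","glasses","jar","spray","loop_brush"):
        print(t,[(np.round(r["rect"]).tolist(),round(r["confidence"],2)) for r in nets.spot_in(t,c)[:5]])
E
```

```text
{'time_s': 0.0, 'joints': array([ 1.02559719e+00,  3.13469625e-01,  1.49843847e+00,  1.29529936e-05,
        1.33099551e+00, -2.23428921e-01]), 'dq': array([-0.00087069, -0.00025258,  0.0009908 ,  0.00185652, -0.00094018,
        0.00013395]), 'tau': array([-4.18557511e-04, -4.12266076e+01, -2.59747821e+01, -1.87056344e-04,
        4.12703172e-03,  1.18994086e-05]), 'eef_pos': array([165.91652344, 497.82417563, 230.72450939]), 'ee_rot': array([-2.51586030e-04,  1.60193436e-01,  9.87085424e-01, -6.05308173e-04]), 'force': array([ 0.53694405, -0.14406049,  0.73363266]), 'wrist_torque': array([-0.02267894,  0.03943209, -0.01417627]), 'grip_width': 0.9973322213542583} 18.700000000000003
scene {'fx': 558.813843688092, 'fy': 558.813843688092, 'cx': 324.0723326687026, 'cy': 231.65355772349824, 'view': array([[-4.86490343e-01,  8.73680422e-01, -3.10924509e-03,
         2.57523884e+02],
       [-5.64328725e-01, -3.11513667e-01,  7.64520978e-01,
         2.50731314e+02],
       [ 6.66978438e-01,  3.73686709e-01,  6.44591349e-01,
        -1.87918318e+03],
       [ 0.00000000e+00,  0.00000000e+0
[... 850 characters left out ...]
3354e-02, -8.19729127e-04,  9.98574879e-01,
        -1.44715618e+03],
       [ 0.00000000e+00,  0.00000000e+00,  0.00000000e+00,
         1.00000000e+00]]), 'shot': 2}
cup_1 [([225.0, 260.0, 248.0, 285.0], 0.71), ([235.0, 212.0, 256.0, 233.0], 0.68)]
dryer [([297.0, 192.0, 434.0, 282.0], 0.61)]
dial_grip [([394.0, 225.0, 415.0, 250.0], 0.82)]
canister [([128.0, 163.0, 184.0, 212.0], 0.59), ([233.0, 215.0, 256.0, 234.0], 0.36)]
aid_case [([149.0, 264.0, 184.0, 286.0], 0.89)]
glasses [([459.0, 305.0, 517.0, 358.0], 0.77), ([234.0, 214.0, 257.0, 235.0], 0.6)]
jar [([254.0, 154.0, 264.0, 176.0], 0.71)]
spray [([119.0, 304.0, 150.0, 325.0], 0.66)]
loop_brush [([490.0, 192.0, 511.0, 256.0], 0.84)]
```

```bash
python3 - <<'E'
import cv2
a=cv2.imread("pics/top0.png");cv2.imwrite("pics/top0c.png",cv2.resize(a[140:370,110:530],(800,438),interpolation=cv2.INTER_CUBIC))
a=cv2.imread("pics/scene0.png");cv2.imwrite("pics/scene0c.png",cv2.resize(a[150:360,150:530],(800,442),interpolation=cv2.INTER_CUBIC))
E
```

```text
(no output)
```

View pics/top0c.png

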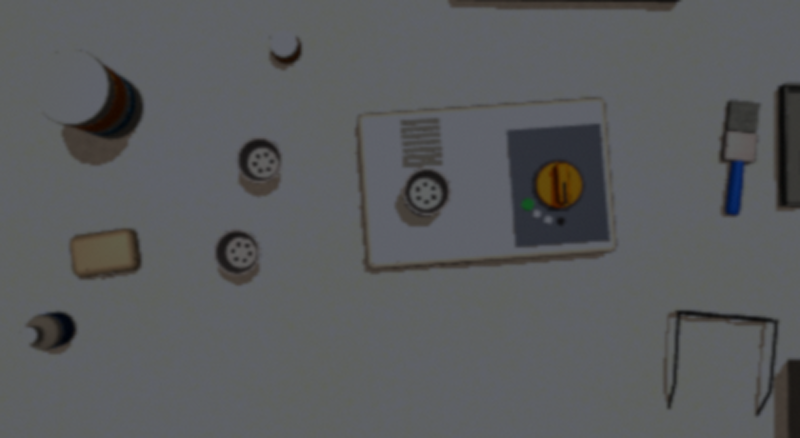

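View pics/scene0c.png

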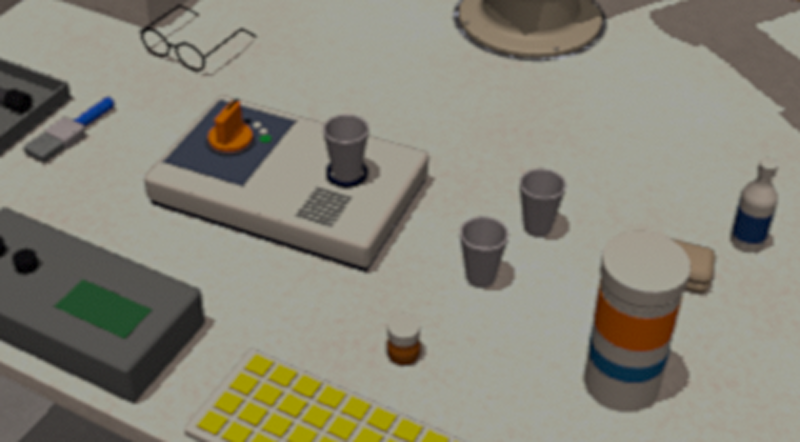

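Top view: the loose cups are at about px (247,224) and (236,272), the base cup at (334,241) and the dial at (404,237). The scene view agrees. Next I'll refine these with edge fits in both views.

```bash
cat >> h.py <<'E'
T=np.linspace(0,2*np.pi,90,endpoint=False)
def circ(x,y,z,r): return np.c_[x+r*np.cos(T),y+r*np.sin(T),0*T+z]
def gmag(c):
    g=cv2.GaussianBlur(cv2.cvtColor(c["frame"],cv2.COLOR_RGB2GRAY).astype(np.float32),(0,0),.7)
    g=g/g.mean()
    return np.hypot(cv2.Sobel(g,-1,1,0),cv2.Sobel(g,-1,0,1))
def fit(cams,x0,y0,circles,R=16):
    "circles: list of (z,r); grid search of x,y on edge strength in all views"
    G=[gmag(c) for c in cams]; best=None
    for s,h in((R,2),(2,.5)):
        b=(-1,)
        for dx in np.arange(-s,s+.1,h):
            for dy in np.arange(-s,s+.1,h):
                v=0
                for c,g in zip(cams,G):
                    for z,r in circles:
                        p=proj(c,circ(x0+dx,y0+dy,z,r)).astype(np.float32)
                        v+=cv2.remap(g,p[:,0:1],p[:,1:2],cv2.INTER_LINEAR).mean()
                if v>b[0]: b=(v,x0+dx,y0+dy)
        _,x0,y0=b
    return b
E
python3 - <<'E'
from h import *
S=eyes.capture("scene");t=eyes.capture("top")
cv=[cv2.resize(cv2.convertScaleAbs(c["frame"][:,:,::-1],alpha=a),None,fx=4,fy=4,interpolation=cv2.INTER_CUBIC) for c,a in((t,2.),(S,1.4))]
def draw(ps,col):
    for im,c in zip(cv,(t,S)): cv2.polylines(im,[((proj(c,ps)+.5)*4-.5).round().astype(int)],True,col,1)
pos={}
for n,uv,z in(("A",(247.5,224),0),("B",(236,272),0),("base",(333.6,240.8),50)):
    p=back(t,uv,z+34); print(n,p)
    for cams in([t],[S],[t,S]): 
        f=fit(cams,p[0],p[1],[(z+76,29.4),(z+76,26.4)]); print(np.round(f,1))
    pos[n]=f[1:]; draw(circ(f[1],f[2],z+76,29.4),(0,0,255)); draw(circ(f[1],f[2],z,18),(0,255,0))
p=back(t,(404,237),62)
for cams in([t],[S],[t,S]): f=fit(cams,p[0],p[1],[(62,29)]); print("dial",np.round(f,1))
draw(circ(f[1],f[2],62,29),(255,0,0))
d=np.array(f[1:])-pos["base"]; print("yaw",np.arctan2(d[0],-d[1]),np.linalg.norm(d))
cv2.imwrite("pics/ov.png",np.vstack([cv[0][4*190:4*300,4*220:4*420],cv[1][4*190:4*300,4*235:4*435]])[:, :])
im=cv2.imread("pics/ov.png");cv2.imwrite("pics/ov.png",cv2.resize(im,None,fx=.68,fy=.68,interpolation=cv2.INTER_AREA))
E
```

```text
A [571.03044859 177.29160902  34.        ]
[  2.6 567.5 175.8]
[  3.1 574.5 181.8]
[  4.6 570.5 178.3]
B [452.72015707 203.57231452  34.        ]
[  2.5 452.7 201.1]
[  3.  458.7 207.6]
[  4.6 455.7 205.1]
base [529.0462147 -33.7031798  84.       ]
[  2.6 527.  -32.2]
[  3.  535.  -26.2]
[  4.7 535.  -26.7]
dial [   0.8  541.6 -202. ]
dial [   1.   549.1 -196. ]
dial [   1.6  541.6 -201.5]
yaw 0.03733269162154582 174.93987274260815
```

View pics/ov.png

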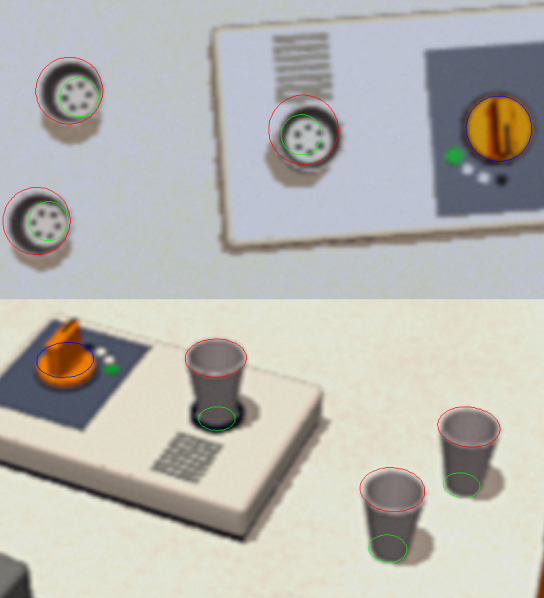

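Call:
{"api": "drive_tool", "payload": {
  "series": "-0.35 -0.18 0 0 0 0 1; -0.7 -0.35 0 0 0 0 1; -1 -0.52 0 0 0 0 1",
  "newtons": 30
}}

```text
time_s: 1.4
eef_pos: [261.2, 399.6, 231.3]
ee_rot: [0.0, 0.16, 0.987, 0.0]
force: [0.9, 0.2, 0.4]
grip_width: 1.003
```

Call:
{"api": "drive_tool", "payload": {
  "series": "-0.35 -0.18 0.1 0 0 0 1; -0.7 -0.35 0.2 0 0 0 1; -1 -0.52 0.3 0 0 0 1"
}}

```text
time_s: 1.7
eef_pos: [356.7, 300.8, 195.1]
ee_rot: [0.0, 0.16, 0.987, 0.0]
force: [1.1, 0.2, -0.8]
grip_width: 0.999
```

Call:
{"api": "drive_tool", "payload": {
  "series": "-0.35 -0.18 0.1 0 0 0 1; -0.7 -0.35 0.3 0 0 0 1; -1 -0.52 0.4 0 0 0 1; -1 -0.52 0.4 0 0 0 1"
}}

```text
time_s: 2.1
eef_pos: [452.9, 200.2, 145.4]
ee_rot: [-0.0, 0.163, 0.987, -0.001]
force: [-0.4, 0.5, -0.7]
grip_width: 0.999
```

```bash
python3 - <<'E'
from h import *
s=telemetry.sense(); print(s)
from scipy.spatial.transform import Rotation as Rn
q=s["ee_rot"]; R=Rn.from_quat([*q[1:],q[0]]).as_matrix(); p=s["eef_pos"]; print(R.round(3))
S=eyes.capture("scene");t=eyes.capture("top")
out=[]
for c,a in((t,2.),(S,1.4)):
    im=cv2.resize(cv2.convertScaleAbs(c["frame"][:,:,::-1],alpha=a),None,fx=6,fy=6,interpolation=cv2.INTER_CUBIC)
    pts=[p]+[p+R@np.array([x,sg*y,-13]) for sg in(1,-1) for y in(42.5,57) for x in(-11,11)]
    uv=proj(c,pts); print(uv.round(1))
    for u in uv: cv2.drawMarker(im,tuple(((u+.5)*6-.5).round().astype(int)),(0,0,255),0,10,1)
    u=uv[0].astype(int); out.append(im[6*(u[1]-48):6*(u[1]+48),6*(u[0]-33):6*(u[0]+33)])
cv2.imwrite("pics/tip.png",np.hstack(out))
E
```

```text
{'time_s': 2.1, 'joints': array([ 1.79384877e-01,  3.36673933e-01,  1.70437936e+00, -7.38804904e-04,
        1.10167772e+00, -1.06409308e+00]), 'dq': array([ 0.08627715, -0.05164283,  0.01340796,  0.02302941,  0.03742907,
        0.06773196]), 'tau': array([ -3.0594863 , -37.95154452, -23.61216187,  -0.21465022,
        -0.34938083,  -0.67880854]), 'eef_pos': array([452.9353207 , 200.1582654 , 145.37979699]), 'ee_rot': array([-4.25219896e-04,  1.62764583e-01,  9.86664714e-01, -5.01653474e-04]), 'force': array([-0.39682215,  0.49241524, -0.69620033]), 'wrist_torque': array([ 0.02925164, -0.01727359,  0.00058324]), 'grip_width': 0.9994044309367468}
[[-0.947  0.321 -0.001]
 [ 0.321  0.947 -0.001]
 [ 0.001 -0.001 -1.   ]]
[[230.7 271.9]
 [213.7 261. ]
 [210.3 270.3]
 [207.6 258.9]
 [204.3 268.2]
 [249.4 273.6]
 [246.1 282.9]
 [255.5 275.7]
 [252.2 285. ]]
[[408.  214.2]
 [418.6 219.9]
 [424.5 216.1]
 [423.2 222.7]
 [429.  218.9]
 [393.  204.3]
 [398.8 200.8]
 [388.7 201.8]
 [394.6 198.3]]
```

View pics/tip.png

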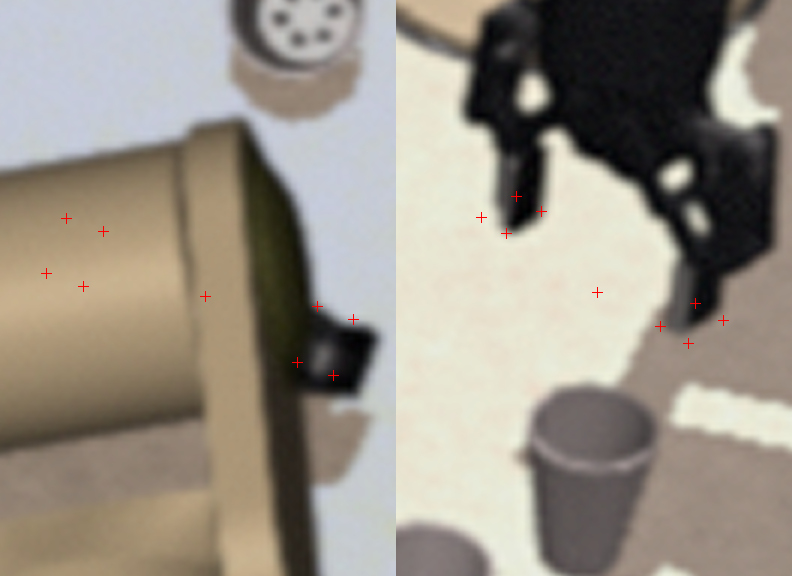

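The scene camera agrees with the arm (fingertips within about 1 px). The top camera reads about 7 mm low in both x and y. I'll use scene-camera positions and descend on cup B.

Call:
{"api": "drive_tool", "payload": {
  "series": "-0.03 0.075 0.3 0 0 0 1; -0.03 0.075 0.6 0 0 0 1; -0.03 0.075 0.85 0 0 0 1; -0.03 0.075 0.85 0 0 0 1; -0.03 0.075 0.85 0 0 0 1"
}}

```text
time_s: 2.7
eef_pos: [457.4, 211.5, 46.1]
ee_rot: [0.001, 0.16, 0.987, 0.0]
force: [0.2, 0.7, 0.1]
grip_width: 0.996
```

Call:
{"api": "drive_tool", "payload": {
  "series": "0 0 0 0 0 0 0.8; 0 0 0 0 0 0 0.72; 0 0 0 0 0 0 0.66; 0 0 0 0 0 0 0.6; 0 0 0 0 0 0 0.5; 0 0 0 0 0 0 0.4; 0 0 0 0 0 0 0.4; 0 0 0 0 0 0 0.4",
  "newtons": 30
}}

```text
time_s: 3.5
eef_pos: [458.5, 211.4, 48.0]
ee_rot: [0.002, 0.16, 0.987, 0.001]
force: [-1.4, -2.5, 9.5]
grip_width: 0.673
```

Call:
{"api": "drive_tool", "payload": {
  "series": "0 0 -0.1 0 0 0 0.4; 0 0 -0.3 0 0 0 0.4; 0 0 -0.6 0 0 0 0.4; 0 0 -0.9 0 0 0 0.4; 0 0 -1 0 0 0 0.4; 0 0 -1 0 0 0 0.4; 0 0 -1 0 0 0 0.4"
}}

```text
time_s: 4.2
eef_pos: [457.3, 211.2, 166.9]
ee_rot: [0.001, 0.16, 0.987, 0.0]
force: [-0.1, 0.1, -1.4]
grip_width: 0.667
```

```bash
python3 - <<'E'
from h import *
s=telemetry.sense(); print(s["eef_pos"],s["force"],s["grip_width"],s["joints"].round(2))
S=eyes.capture("scene")
im=cv2.resize(cv2.convertScaleAbs(S["frame"][:,:,::-1],alpha=1.4),None,fx=4,fy=4,interpolation=cv2.INTER_CUBIC)
u=proj(S,s["eef_pos"])[0].astype(int)
x,y,z=s["eef_pos"]
for dz in(-47,-45,):
  for zz,r in((0,18),(76,29.4)):
    cv2.polylines(im,[((proj(S,circ(x,y,z+dz+zz,r))+.5)*4-.5).round().astype(int)],True,(0,0,255),1)
cv2.imwrite("pics/lift.png",im[4*(u[1]-60):4*(u[1]+60),4*(u[0]-60):4*(u[0]+60)])
E
```

```text
[457.28031101 211.23133396 166.85570252] [-0.07287114  0.11061243 -1.39608532] 0.6665525330684356 [ 0.2   0.33  1.66 -0.    1.16 -1.05]
```

View pics/lift.png

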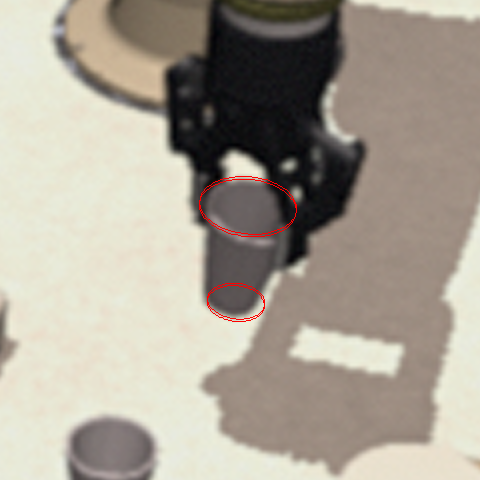

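Call:
{"api": "drive_tool", "payload": {
  "series": "-0.1 -0.15 -0.15 0 0 0 0.4; -0.25 -0.38 -0.28 0 0 0 0.4; -0.45 -0.62 -0.28 0 0 0 0.4; -0.62 -0.83 -0.28 0 0 0 0.4"
}}

```text
time_s: 4.65
eef_pos: [496.1, 91.7, 198.9]
ee_rot: [-0.0, 0.16, 0.987, 0.0]
force: [1.1, 0.3, -1.4]
grip_width: 0.664
```

Call:
{"api": "drive_tool", "payload": {
  "series": "-0.2 -0.25 0 0 0 0 0.4; -0.4 -0.5 0 0 0 0 0.4; -0.55 -0.7 0 0 0 0 0.4; -0.62 -0.8 0 0 0 0 0.4; -0.62 -0.83 0 0 0 0 0.4; -0.62 -0.83 0 0 0 0 0.4; -0.62 -0.83 0 0 0 0 0.4"
}}

```text
time_s: 5.35
eef_pos: [534.7, -25.2, 198.7]
ee_rot: [-0.001, 0.16, 0.987, 0.0]
force: [-0.4, -0.1, -2.4]
grip_width: 0.667
```

```bash
cat >> h.py <<'E'
def look(name,zt,base=(535,-26.2)):
    s=telemetry.sense(); x,y,z=s["eef_pos"]; print(s["eef_pos"],s["force"],s["grip_width"])
    out=[]
    for n in("scene","top"):
        S=eyes.capture(n)
        im=cv2.resize(cv2.convertScaleAbs(S["frame"][:,:,::-1],alpha=1.4 if n=="scene" else 2),None,fx=5,fy=5,interpolation=cv2.INTER_CUBIC)
        o=np.array([0,0] if n=="scene" else [-7.5,-6])
        for q,col in((circ(x+o[0],y+o[1],z-47,18),(0,0,255)),(circ(x+o[0],y+o[1],z+29,29.4),(0,0,255)),(circ(base[0]+o[0],base[1]+o[1],zt,29.4),(0,200,0))):
            cv2.polylines(im,[((proj(S,q)+.5)*5-.5).round().astype(int)],True,col,1)
        u=proj(S,(base[0],base[1],zt))[0].astype(int)
        out.append(im[5*(u[1]-50):5*(u[1]+35),5*(u[0]-38):5*(u[0]+38)])
    cv2.imwrite("pics/"+name,np.hstack(out))
E
python3 -c "
from h import *
look('over1.png',126)"
```

```text
[534.72683453 -25.1610169  198.66349651] [-0.44403939 -0.14633161 -2.3541386 ] 0.6667694993542131
```

View pics/over1.png

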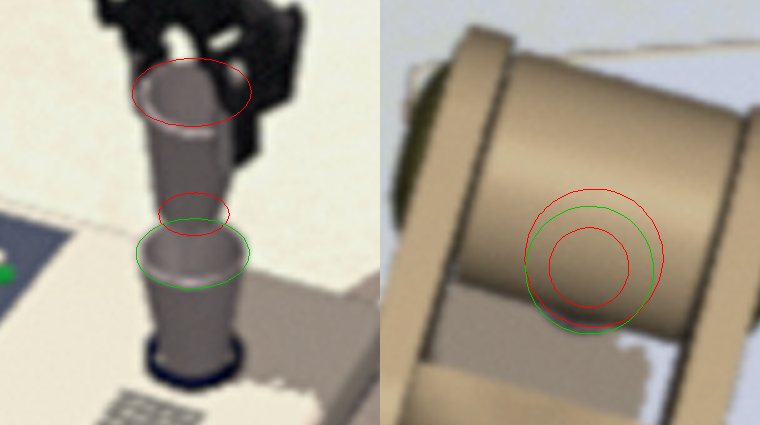

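Call:
{"api": "drive_tool", "payload": {
  "series": "0.02 0 0.1 0 0 0 0.4; 0.02 0 0.2 0 0 0 0.4; 0.02 0 0.27 0 0 0 0.4; 0.02 0 0.33 0 0 0 0.4; 0.02 0 0.38 0 0 0 0.4"
}}

```text
time_s: 5.95
eef_pos: [532.6, -24.4, 152.7]
ee_rot: [-0.0, 0.16, 0.987, 0.0]
force: [-0.3, 0.0, -1.4]
grip_width: 0.669
```

Call:
{"api": "drive_tool", "payload": {
  "series": "0 0 0.04 0 0 0 0.4; 0 0 0.07 0 0 0 0.4; 0 0 0.1 0 0 0 0.4; 0 0 0.1 0 0 0 0.4"
}}

```text
time_s: 6.35
eef_pos: [533.1, -24.4, 141.3]
ee_rot: [0.0, 0.16, 0.987, 0.0]
force: [-0.1, 0.3, 2.7]
grip_width: 0.661
```

Call:
{"api": "drive_tool", "payload": {
  "series": "0 0 0.025 0 0 0 0.4; 0 0 0.05 0 0 0 0.4; 0 0 0.05 0 0 0 0.4"
}}

```text
time_s: 6.65
eef_pos: [535.3, -24.2, 138.3]
ee_rot: [0.004, 0.16, 0.987, 0.001]
force: [0.1, 2.7, 18.3]
grip_width: 0.663
```

Call:
{"api": "drive_tool", "payload": {
  "series": "0 0 -0.02 0 0 0 0.4; 0 0 -0.02 0 0 0 0.6; 0 0 -0.02 0 0 0 0.75; 0 0 -0.02 0 0 0 0.85; 0 0 -0.02 0 0 0 1; 0 0 -0.02 0 0 0 1; 0 0 -0.02 0 0 0 1; 0 0 -0.3 0 0 0 1; 0 0 -0.6 0 0 0 1; 0 0 -0.8 0 0 0 1; 0 0 -0.8 0 0 0 1"
}}

```text
time_s: 7.75
eef_pos: [535.6, -24.5, 237.7]
ee_rot: [0.007, 0.16, 0.987, 0.0]
force: [0.3, 0.7, -0.8]
grip_width: 0.999
```

Call:
{"api": "drive_tool", "payload": {
  "series": "0.2 0.35 -0.1 0 0 0 1; 0.35 0.7 -0.1 0 0 0 1; 0.35 1 -0.1 0 0 0 1; 0.35 1 -0.1 0 0 0 1"
}}

```text
time_s: 8.15
eef_pos: [533.4, 106.1, 248.5]
ee_rot: [0.007, 0.158, 0.987, 0.001]
force: [1.3, -1.5, 1.5]
grip_width: 1.005
```

```bash
python3 - <<'E'
from h import *
s=telemetry.sense(); print(s["eef_pos"],s["force"],s["grip_width"])
S=eyes.capture("scene");t=eyes.capture("top");out=[]
for zz in (50,84): print(zz,np.round(fit([S],535,-26,[(zz+76,29.4),(zz+76,26.4)],8),2))
for c,a in((S,1.4),(t,2)):
    im=cv2.resize(cv2.convertScaleAbs(c["frame"][:,:,::-1],alpha=a),None,fx=5,fy=5,interpolation=cv2.INTER_CUBIC)
    o=np.array([0,0] if c is S else [-7.5,-6])
    for z in(126,160): cv2.polylines(im,[((proj(c,circ(535+o[0],-26.2+o[1],z,28))+.5)*5-.5).round().astype(int)],True,(0,200,0),1)
    u=proj(c,(535,-26,126))[0].astype(int); out.append(im[5*(u[1]-45):5*(u[1]+40),5*(u[0]-38):5*(u[0]+38)])
cv2.imwrite("pics/n1.png",np.hstack(out))
E
```

```text
[533.41824159 106.06319365 248.54767199] [ 1.3403133  -1.52512397  1.53031234] 1.0047385030123017
50 [  2.46 537.5  -25.  ]
84 [  3.14 535.5  -26.5 ]
```

View pics/n1.png

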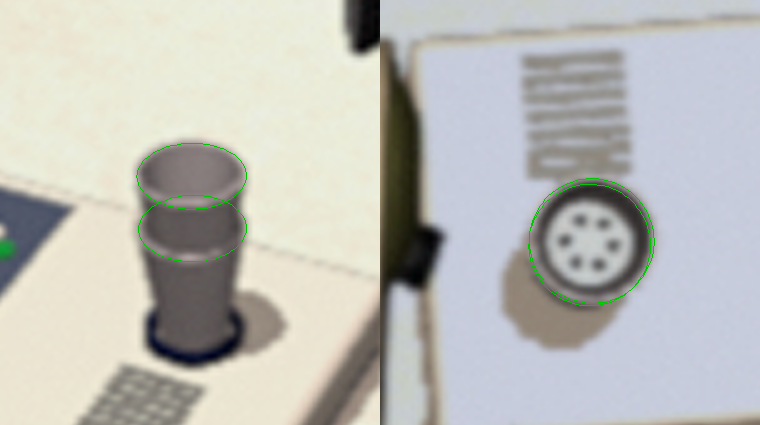

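First cup is nested fully home: its rims match the predicted circles at z 126 and 160 in both views. Now cup A.

Call:
{"api": "drive_tool", "payload": {
  "series": "-0.05 0.3 0.1 0 0 0 1; -0.12 0.6 0.4 0 0 0 1; -0.12 0.71 0.8 0 0 0 1; -0.12 0.71 0.9 0 0 0 1; -0.12 0.71 0.9 0 0 0 1"
}}

```text
time_s: 8.75
eef_pos: [574.2, 177.9, 139.2]
ee_rot: [0.004, 0.16, 0.987, -0.001]
force: [-0.1, 1.3, 0.9]
grip_width: 0.997
```

```bash
python3 - <<'E'
from h import *
from scipy.spatial.transform import Rotation as Rn
s=telemetry.sense();q=s["ee_rot"];R=Rn.from_quat([*q[1:],q[0]]).as_matrix()
print(s["eef_pos"],s["joints"].round(2),"shift A:",(R.T@(np.array([575,181.5,45])-s["eef_pos"])/120).round(3),"tilt",R[:,2].round(3), "jaw",np.arctan2(R[1,1],R[0,1]))
S=eyes.capture("scene"); print(fit([S],574.5,181.8,[(76,29.4),(76,26.4)],6))
E
```

```text
[574.19116207 177.87724409 139.1976933 ] [ 0.11  0.55  1.39 -0.    1.19 -1.14] shift A: [0.01  0.03  0.785] tilt [ 0.008 -0.002 -1.   ] jaw 1.249970888361801
(np.float32(2.6885085), np.float64(573.0), np.float64(180.8))
```

Call:
{"api": "drive_tool", "payload": {
  "series": "0.01 0.03 0.3 0 0 0 1; 0.01 0.03 0.6 0 0 0 1; 0.01 0.03 0.78 0 0 0 1; 0.01 0.03 0.78 0 0 0 1; 0.01 0.03 0.78 0 0 0 0.8; 0.01 0.03 0.78 0 0 0 0.72; 0.01 0.03 0.78 0 0 0 0.6; 0.01 0.03 0.78 0 0 0 0.5; 0.01 0.03 0.78 0 0 0 0.4; 0.01 0.03 0.78 0 0 0 0.4; 0.01 0.03 0.78 0 0 0 0.4",
  "newtons": 40
}}

```text
time_s: 9.9
eef_pos: [578.0, 181.1, 51.0]
ee_rot: [0.009, 0.16, 0.987, 0.0]
force: [-0.8, -2.2, 9.8]
grip_width: 0.646
```

Call:
{"api": "drive_tool", "payload": {
  "series": "0 0 -0.1 0 0 0 0.4; 0 0 -0.3 0 0 0 0.4; 0 0 -0.6 0 0 0 0.4; 0 0 -0.9 0 0 0 0.4; 0 0 -1 0 0 0 0.4; 0 0 -1 0 0 0 0.4"
}}

```text
time_s: 10.5
eef_pos: [576.5, 181.5, 173.1]
ee_rot: [0.011, 0.16, 0.987, 0.001]
force: [0.9, 0.5, -2.2]
grip_width: 0.645
```

Call:
{"api": "drive_tool", "payload": {
  "series": "0 0 -0.2 0 0 0 0.4; 0 0 -0.4 0 0 0 0.4; 0 0 -0.55 0 0 0 0.4; 0 0 -0.55 0 0 0 0.4"
}}

```text
time_s: 10.9
eef_pos: [575.5, 181.7, 239.7]
ee_rot: [0.012, 0.16, 0.987, 0.001]
force: [0.6, 0.2, -2.1]
grip_width: 0.644
```

```bash
python3 - <<'E'
from h import *
from scipy.spatial.transform import Rotation as Rn
s=telemetry.sense();q=s["ee_rot"];R=Rn.from_quat([*q[1:],q[0]]).as_matrix()
print(s["eef_pos"],s["force"],s["grip_width"],"shift base:",(R.T@(np.array([534.5,-25,235])-s["eef_pos"])/120).round(3),"tilt",R[:,2].round(3))
S=eyes.capture("scene"); x,y,z=s["eef_pos"]
for dz in range(-60,-40,3): print(dz,fit([S],x,y,[(z+dz+76,29.4),(z+dz+76,26.4)],6), fit([S],x,y,[(z+dz,18)],6))
E
```

```text
[575.49138443 181.67363798 239.65798871] [ 0.60655228  0.17030278 -2.05432361] 0.6442060664629198 shift base: [-0.218 -1.742  0.033] tilt [ 0.023 -0.001 -1.   ]
-60 (np.float32(2.477744), np.float64(567.4913844315889), np.float64(173.67363798159045)) (np.float32(0.7641437), np.float64(567.4913844315889), np.float64(177.67363798159045))
-57 (np.float32(2.692726), np.float64(568.4913844315889), np.float64(173.67363798159045)) (np.float32(1.1010226), np.float64(567.4913844315889), np.float64(179.17363798159045))
-54 (np.float32(2.8320103), np.float64(570.9913844315889), np.float64(173.67363798159045)) (np.float32(1.5154572), np.float64(567.4913844315889), np.float64(179.67363798159045))
-51 (np.float32(2.9071732), np.float64(573.9913844315889), np.float64(173.67363798159045)) (np.float32(1.7467532), np.float64(567.4913844315889), np.float64(181.17363798159045))
-48 (np.float32(2.9010215), np.float64(577.4913844315889), np.float64(175.17363798159045)) (np.float32(1.7507677), np.float64(570.4913844315889), np.float64(182.17363798159045))
-45 (np.float32(2.8905468), np.float64(581.4913844315889), np.float64(176.67363798159045)) (np.float32(1.7498515), np.float64(573.9913844315889), np.float64(183.67363798159045))
-42 (np.float32(2.8683214), np.float64(583.4913844315889), np.float64(177.17363798159045)) (np.float32(1.7529578), np.float64(576.9913844315889), np.float64(184.67363798159045))
```

Call:
{"api": "drive_tool", "payload": {
  "series": "-0.03 -0.2 0 0 0 0 0.4; -0.06 -0.45 0 0.015 0.044 0 0.4; -0.1 -0.7 0 0.015 0.044 0 0.4; -0.11 -0.87 0 0.015 0.044 0 0.4; -0.11 -0.87 0 0.015 0.044 0 0.4"
}}

```text
time_s: 11.45
eef_pos: [553.7, 76.4, 235.4]
ee_rot: [-0.003, 0.161, 0.987, -0.002]
force: [-0.9, 0.1, -1.9]
grip_width: 0.646
```

Call:
{"api": "drive_tool", "payload": {
  "series": "-0.03 -0.25 0 0 0 0 0.4; -0.06 -0.5 0 0 0 0 0.4; -0.1 -0.7 0 0 0 0 0.4; -0.11 -0.82 0 0 0 0 0.4; -0.11 -0.87 0 0 0 0 0.4; -0.11 -0.87 0 0 0 0 0.4; -0.11 -0.87 0 0 0 0 0.4"
}}

```text
time_s: 12.15
eef_pos: [533.0, -25.8, 235.5]
ee_rot: [-0.003, 0.161, 0.987, -0.001]
force: [-1.0, -0.3, -0.9]
grip_width: 0.64
```

```bash
python3 -c "
from h import *
look('over2.png',160,(535.5,-26.4)); print(telemetry.sense()['ee_rot'])"
```

```text
[533.03478532 -25.83147537 235.49477121] [-0.99188048 -0.28524553 -0.91003572] 0.6404092099655266
[-0.00306993  0.16066171  0.98700371 -0.00143805]
```

View pics/over2.png

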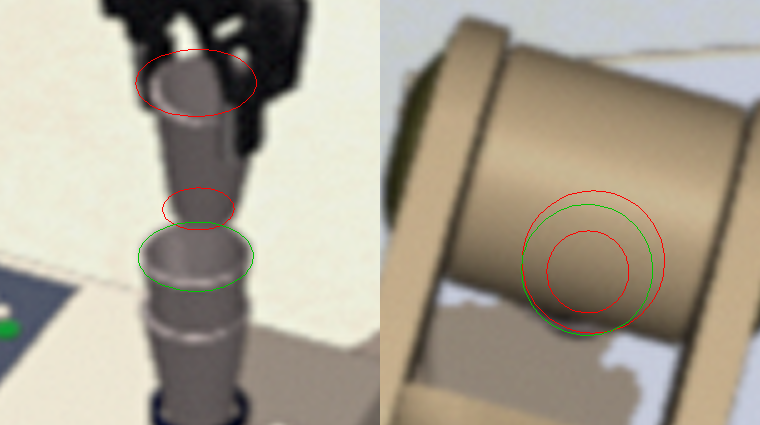

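Call:
{"api": "drive_tool", "payload": {
  "series": "-0.02 -0.02 0.08 0 0 0 0.4; -0.02 -0.02 0.16 0 0 0 0.4; -0.02 -0.02 0.24 0 0 0 0.4; -0.02 -0.02 0.3 0 0 0 0.4; -0.02 -0.02 0.36 0 0 0 0.4; -0.02 -0.02 0.4 0 0 0 0.4; -0.02 -0.02 0.4 0 0 0 0.4"
}}

```text
time_s: 12.95
eef_pos: [534.1, -28.9, 187.0]
ee_rot: [-0.004, 0.161, 0.987, -0.001]
force: [-0.9, 0.8, -1.8]
grip_width: 0.647
```

Call:
{"api": "drive_tool", "payload": {
  "series": "0 0 0.03 0 0 0 0.4; 0 0 0.06 0 0 0 0.4; 0 0 0.09 0 0 0 0.4; 0 0 0.09 0 0 0 0.4"
}}

```text
time_s: 13.35
eef_pos: [533.9, -28.9, 175.8]
ee_rot: [-0.004, 0.161, 0.987, -0.001]
force: [1.0, 0.6, -2.6]
grip_width: 0.644
```

Call:
{"api": "drive_tool", "payload": {
  "series": "0 0 0.02 0 0 0 0.4; 0 0 0.04 0 0 0 0.4; 0 0 0.04 0 0 0 0.4"
}}

```text
time_s: 13.65
eef_pos: [534.1, -28.9, 171.2]
ee_rot: [-0.003, 0.161, 0.987, -0.001]
force: [1.3, 1.5, 2.0]
grip_width: 0.645
```

Call:
{"api": "drive_tool", "payload": {
  "series": "0 0 0.02 0 0 0 0.4; 0 0 0.03 0 0 0 0.4; 0 0 0.03 0 0 0 0.4"
}}

```text
time_s: 13.95
eef_pos: [535.2, -28.9, 169.1]
ee_rot: [-0.001, 0.161, 0.987, -0.001]
force: [1.3, 1.0, 8.9]
grip_width: 0.643
```

Within the expected home range (about 166–172). Releasing slowly and lifting off.

Call:
{"api": "drive_tool", "payload": {
  "series": "0 0 0 0 0 0 0.66; 0 0 0 0 0 0 0.7; 0 0 0 0 0 0 0.75; 0 0 0 0 0 0 0.85; 0 0 0 0 0 0 1; 0 0 0 0 0 0 1; 0 0 0 0 0 0 1; 0 0 -0.3 0 0 0 1; 0 0 -0.6 0 0 0 1; 0 0 -0.8 0 0 0 1; 0 0 -0.8 0 0 0 1"
}}

```text
time_s: 15.05
eef_pos: [536.5, -29.0, 268.4]
ee_rot: [0.002, 0.161, 0.987, -0.001]
force: [-0.3, -0.9, -0.2]
grip_width: 0.999
```

Call:
{"api": "drive_tool", "payload": {
  "series": "-0.1 -0.35 0 0 0 0.3 1; -0.2 -0.7 0 0 0 0.4 1; -0.2 -1 0 0 0 0.4 1; -0.2 -1 0 0 0 0.4 1; -0.2 -1 0 0 0 0.4 1"
}}

```text
time_s: 15.55
eef_pos: [520.9, -150.7, 268.0]
ee_rot: [0.001, 0.259, 0.966, -0.001]
force: [-0.0, 0.8, 0.6]
grip_width: 1.002
```

```bash
cat > st.py <<'E'
from h import *
from scipy.spatial.transform import Rotation as Rn
s=telemetry.sense();q=s["ee_rot"];R=Rn.from_quat([*q[1:],q[0]]).as_matrix()
print(s["eef_pos"],s["joints"].round(2),"tilt",R[:,2].round(3),"jaw",np.arctan2(R[1,1],R[0,1]))
print("shift to dial 549,-196:",(R.T@(np.array([549,-196,150])-s["eef_pos"])/120).round(3))
E
cat > chk.py <<'E'
import sys
from h import *
S=eyes.capture("scene");t=eyes.capture("top");out=[]
print(np.round(fit([S],535,-26,[(194,29.4),(194,26.4)],8),2),np.round(fit([S],549,-196,[(62,29)],6),2))
for c,a in((S,1.4),(t,2)):
    im=cv2.resize(cv2.convertScaleAbs(c["frame"][:,:,::-1],alpha=a),None,fx=4,fy=4,interpolation=cv2.INTER_CUBIC)
    o=np.array([0,0] if c is S else [-7.5,-6])
    for x,y,z,r in((535,-26.2,126,28),(535,-26.2,160,28),(535,-26.2,194,28),(549,-196,62,29)): cv2.polylines(im,[((proj(c,circ(x+o[0],y+o[1],z,r))+.5)*4-.5).round().astype(int)],True,(0,200,0),1)
    u=proj(c,(540,-110,100))[0].astype(int); out.append(im[4*(u[1]-50):4*(u[1]+50),4*(u[0]-50):4*(u[0]+50)])
cv2.imwrite("pics/"+sys.argv[1],np.hstack(out))
E
python3 st.py; python3 chk.py n2.png
```

```text
[ 520.91551878 -150.65777563  267.97438801] [-0.5   0.33  1.38 -0.    1.43 -1.54] tilt [ 0.002 -0.003 -1.   ] jaw 1.0466763537024701
shift to dial 549,-196: [-0.389 -0.209  0.985]
[  3.04 535.   -27.  ] [   1.03  549.5  -196.  ]
```

View pics/n2.png

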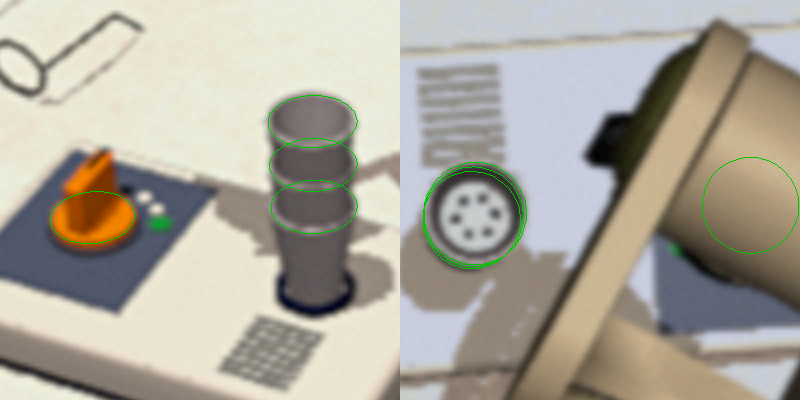

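Stack of three is nested; all rims sit on the predicted circles (z 126/160/194). Now the dial.

Call:
{"api": "drive_tool", "payload": {
  "series": "-0.2 -0.1 0 0 0 -0.3 1; -0.39 -0.21 0 0 0 -0.6 1; -0.39 -0.21 0.3 0 0 -0.9 1; -0.39 -0.21 0.6 0 0 -1 1; -0.39 -0.21 0.8 0 0 -1 1; -0.39 -0.21 0.8 0 0 -1 1"
}}

```text
time_s: 16.25
eef_pos: [548.6, -193.1, 169.3]
ee_rot: [-0.001, 0.01, 1.0, 0.0]
force: [-0.9, -0.5, 0.6]
grip_width: 0.999
```

```bash
python3 st.py
```

```text
[ 548.5881057  -193.13876707  169.32688943] [-0.54  0.49  1.41 -0.    1.25 -2.09] tilt [-0.003  0.001 -1.   ] jaw 1.5503475118258754
shift to dial 549,-196: [-0.004 -0.024  0.161]
```

Call:
{"api": "drive_tool", "payload": {
  "series": "0 -0.02 0.3 0 0 -0.2 1; 0 -0.02 0.6 0 0 -0.2 1; 0 -0.02 0.8 0 0 -0.2 1; 0 -0.02 0.83 0 0 -0.2 1; 0 -0.02 0.83 0 0 -0.2 1"
}}

```text
time_s: 16.75
eef_pos: [549.1, -195.3, 71.0]
ee_rot: [-0.001, -0.04, 0.999, -0.0]
force: [-0.1, 0.1, -0.4]
grip_width: 0.999
```

Call:
{"api": "drive_tool", "payload": {
  "series": "0 0 0 0 0 0 0.7; 0 0 0 0 0 0 0.4; 0 0 0 0 0 0 0.25; 0 0 0 0 0 0 0.15; 0 0 0 0 0 0 0; 0 0 0 0 0 0 0; 0 0 0 0 0 0 0; 0 0 0 0 0 0 0",
  "newtons": 50
}}

```text
time_s: 17.55
eef_pos: [549.7, -200.2, 72.2]
ee_rot: [0.001, -0.04, 0.999, -0.004]
force: [-1.0, -21.8, -1.9]
grip_width: 0.158
```

```bash
python3 st.py; python3 -c "
from h import *
print(telemetry.sense()['force'],telemetry.sense()['wrist_torque'])"
```

```text
[ 549.67486976 -200.18922226   72.19038705] [-0.55  0.6   1.5  -0.01  1.03 -2.19] tilt [ 0.002 -0.009 -1.   ] jaw 1.6504061222468644
shift to dial 549,-196: [ 0.002  0.029 -0.649]
[ -0.95685868 -21.83393275  -1.89551708] [-3.38293984  0.20318984  0.07812635]
```

Call:
{"api": "drive_tool", "payload": {
  "series": "0 -0.015 0 0 0 0 0; 0 -0.015 0 0 0 0 0; 0 -0.015 0 0 0 0.2 0; 0 -0.015 0 0 0 0.4 0; 0 -0.015 0 0 0 0.6 0; 0 -0.015 0 0 0 0.8 0; 0 -0.015 0 0 0 0.8 0",
  "newtons": 90
}}

```text
time_s: 18.25
eef_pos: [549.5, -203.5, 72.3]
ee_rot: [0.001, 0.161, 0.987, -0.005]
force: [-2.8, -9.1, -0.1]
grip_width: 0.15
```

```bash
python3 st.py; python3 -c "
from h import *
print(telemetry.sense()['force'],telemetry.sense()['wrist_torque'])"
```

```text
[ 549.4722799  -203.45108179   72.34043815] [-0.55  0.61  1.5  -0.01  1.03 -1.79] tilt [ 0.001 -0.011 -1.   ] jaw 1.2475847158597104
shift to dial 549,-196: [ 0.021  0.051 -0.648]
[-2.77664247 -9.05262357 -0.10781606] [-0.83944493  0.39872255  0.19993085]
```

Call:
{"api": "drive_tool", "payload": {
  "series": "0 -0.008 0 0 0 0.2 0; 0 -0.008 0 0 0 0.4 0; 0 -0.008 0 0 0 0.6 0; 0 -0.008 0 0 0 0.8 0; 0 -0.008 0 0 0 0.8 0"
}}

```text
time_s: 18.75
eef_pos: [548.1, -206.1, 72.3]
ee_rot: [0.002, 0.355, 0.935, -0.006]
force: [-6.5, -9.7, -1.1]
grip_width: 0.144
```

Call:
{"api": "drive_tool", "payload": {
  "series": "0 0 0 0 0 0.2 0; 0 0 0 0 0 0.4 0; 0 0 0 0 0 0.6 0; 0 0 0 0 0 0.7 0; 0 0 0 0 0 0.7 0; 0 0 0 0 0 0.7 0"
}}

```text
time_s: 19.35
eef_pos: [546.3, -207.8, 72.3]
ee_rot: [0.001, 0.512, 0.859, -0.008]
force: [-12.8, -10.9, 4.4]
grip_width: 0.145
```

```bash
python3 st.py; python3 chk.py d1.png; python3 -c "
from h import *
print(telemetry.sense()['force'],telemetry.sense()['wrist_torque'])"
```

```text
[ 546.2618768  -207.8250591    72.31743725] [-0.56  0.6   1.5  -0.02  1.04 -1.04] tilt [-0.006 -0.015 -1.   ] jaw 0.495354873964202
shift to dial 549,-196: [ 0.069  0.059 -0.649]
[  3.05 535.   -27.  ] [   0.73  550.5  -192.5 ]
[-12.89648057 -11.09393442   2.93697055] [-1.1987151   1.70593654  0.36466266]
```

View pics/d1.png

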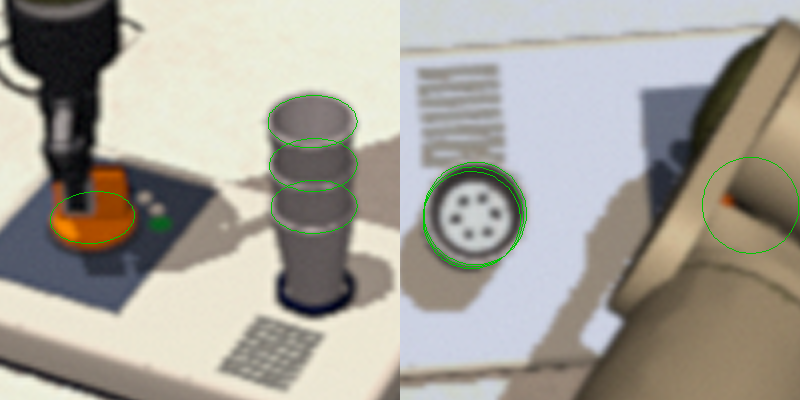

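The stack still stands. The hand sits about 10 mm left of the dial centre along the bar but is gripping it, and the pointer has turned toward the green mark. I'll check the bar angle in the image before finishing.

```bash
cat > bar.py <<'E'
from h import *
S=eyes.capture("scene")
im=cv2.resize(cv2.convertScaleAbs(S["frame"][:,:,::-1],alpha=1.4),None,fx=10,fy=10,interpolation=cv2.INTER_CUBIC)
u=proj(S,(549,-196,80))[0].astype(int); two=[]
for th,col in((0.72,(255,0,0)),(1.1,(0,255,0)),(None,None)):
    i2=im.copy()
    if th is not None:
        a=np.pi+0.083-th; ex=-np.array([np.cos(a),np.sin(a)]); ey=np.array([-ex[1],ex[0]])
        for z in(102,):
            P=[[*(np.array([549,-196])+sx*25*ex+sy*7*ey),z] for sx,sy in((1,1),(1,-1),(-1,-1),(-1,1))]
            cv2.polylines(i2,[((proj(S,P)+.5)*10-.5).round().astype(int)],True,col,1)
        cv2.polylines(i2,[((proj(S,circ(549,-196,62,29))+.5)*10-.5).round().astype(int)],True,(255,255,0),1)
        t=proj(S,telemetry.sense()["eef_pos"])[0]; cv2.drawMarker(i2,tuple(((t+.5)*10-.5).round().astype(int)),(0,0,255),0,14,2)
    two.append(i2[10*(u[1]-22):10*(u[1]+22),10*(u[0]-13):10*(u[0]+13)])
cv2.imwrite("pics/bar.png",np.hstack(two))
E
python3 bar.py
```

```text
(no output)
```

View pics/bar.png

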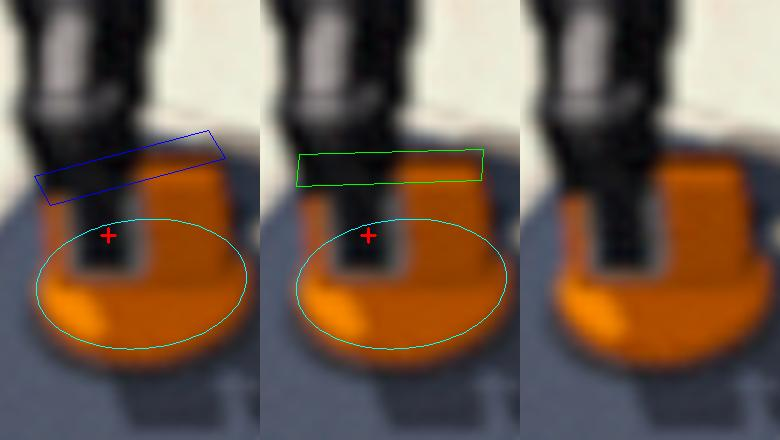

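Call:
{"api": "drive_tool", "payload": {
  "series": "0 0 0 0 0 0.04 0; 0 0 0 0 0 0.04 0; 0 0 0 0 0 0.04 0; 0 0 0 0 0 0.04 0; 0 0 0 0 0 0.04 0; 0 0 0 0 0 0.04 0; 0 0 0 0 0 0.04 0; 0 0 0 0 0 0.04 0; 0 0 0 0 0 0.04 0; 0 0 0 0 0 0.04 0; 0 0 0 0 0 0.04 0; 0 0 0 0 0 0.04 0"
}}

```text
time_s: 20.7
eef_pos: [546.0, -208.0, 72.4]
ee_rot: [0.001, 0.52, 0.854, -0.008]
force: [-4.8, -3.3, 0.9]
grip_width: 0.15
```

```bash
python3 st.py; python3 - <<'E'
from h import *
s=telemetry.sense(); print(s["force"],s["wrist_torque"],s["dq"].round(3),s["grip_width"])
S=eyes.capture("scene"); print(np.round(fit([S],535,-26,[(194,29.4),(194,26.4)],8),2))
E
python3 bar.py
```

```text
[ 545.96854335 -208.03020463   72.35033845] [-0.56  0.6   1.5  -0.02  1.04 -1.02] tilt [-0.006 -0.016 -1.   ] jaw 0.476102937421064
shift to dial 549,-196: [ 0.07   0.06  -0.649]
[-4.84441232 -3.27137644  0.88566627] [0.02644548 0.30951266 0.27385811] [ 0.001 -0.001 -0.002 -0.     0.001 -0.   ] 0.15046349356600439
[  3.05 535.   -27.  ]
```

View pics/bar.png

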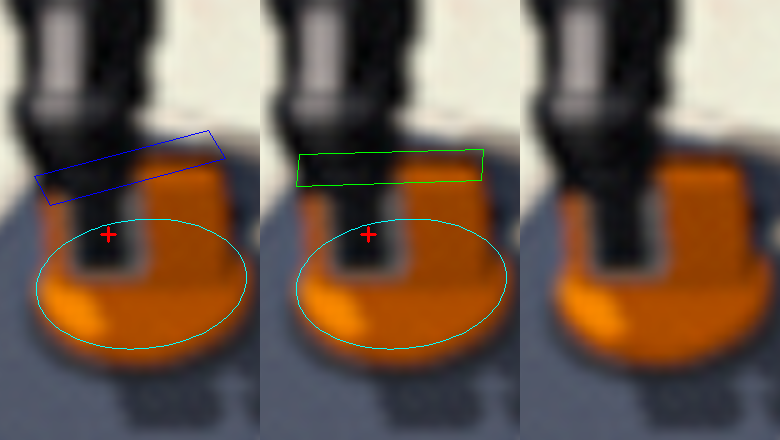

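The arm is still, the bar is at about 1.1–1.2 rad and the stack hasn't moved, so I'm handing in.

```bash
python3 -c "
from rig import ctrl
print(ctrl.finish_job())"
```

```text
the job is handed in; nothing more can be done
None
```

I nested both loose cups in the cup on the dryer, then gripped the dial at 90 N, turned it to the third detent, and handed in at about 21 s while still holding it. The hand-in gave no verdict.

**Stack:** after the second cup was let go, the three rims matched the predicted circles at z = 126, 160 and 194 mm. The top rim fit stayed at (535, -27) mm before and after the dial turn.

**Dial:** the tool turned 1.17 rad and the bar in the picture matches about 1.1–1.2 rad, against the 0.95 needed. At the last check the arm was still and the grip was on the bar.

**Checks that disagreed:**
- The top camera read about 7 mm off the scene camera in both x and y. I used the scene camera because it matched the fingertips.
- The final grip is about 10 mm off the dial's centre along the bar. The arm was pushed sideways by up to about 22 N when the fingers closed and about 17 N while turning, falling to about 6 N at the end.

I never moved near the bystanders and saw none disturbed, but I did not re-measure them.

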